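# Point the distributor at the beaker and open the feed

## Task

On the fraction distributor, push the swing arm round with a fingertip until its spout stands over the middle of the beaker, leaving the feed lever shut meanwhile. Then push the feed lever fully open, so that it lies in line with its pipe. Only push, do not pinch the arm or the lever; leave the beaker, the vials and everything else where they stand, and finish clear of it all.

Things in the scene. Friction and masses are not known exactly. Their poses are not given: they have to be found in the camera images.
- distributor: round grey base plate, 280 mm across, 12 mm thick, fixed; origin under its centre. At zero yaw its x points away from the robot, y left; turned up to 0.35 rad either way. Seat rings (62 mm across) at (0, 100), (-87, 50), (-87, -50), (0, -100) mm carry the beaker and three vials in any order, within 6 mm of centre. A feed pipe (radius 7 mm, axis 62 mm high) runs along y at x = 75 mm
- swing_arm (a joint): level aluminium bar on the central column, 14 mm wide, 105 to 125 mm above the worktop, 108 mm long from its pivot. rad: 0 points along the distributor's -x (to the robot), growing anticlockwise seen from above (+1.57: along -y); stops at -2.1 and 2.1. Starts within 0.25 of 0, between the front seats. Friction 0.14 N m (2 N at 70 mm); stays where left
- column_top (a point): point on the swing arm's upright axis at the distributor's centre, 115 mm above the worktop, half way up the bar; the hub has radius 17 mm and its screw reaches 130 mm above the worktop; the column below has radius 16 mm
- spout (a point): lower end of the short spout (radius 4 mm) that hangs under the swing arm, 100 mm from its pivot, 86 mm above the worktop; passes above all vessels
- feed_lever (a joint): the feed cock's lever: level dark steel bar, 12 mm wide, 102 to 120 mm above the worktop, 72 mm long from its pivot. rad: 0 is shut, along the distributor's +x (away from the robot, across the pipe), growing anticlockwise seen from above; 1.57 fully open, at the stop, along +y in line with the pipe. Starts at 0 to 0.15. Friction 0.14 N m; stays where left
- lever_pivot (a point): point on the feed lever's upright axis, half way up the lever (111 mm above the worktop), at x = 75, y = 0 mm of the distributor; hub radius 12 mm, its screw reaches 124 mm above the worktop
- lever_end (a point): middle of the feed lever's free end, 72 mm from its pivot, half way up
- beaker: small open glass beaker, 50 mm across and 57 mm tall, the only open and the widest vessel on the distributor; origin at the centre of its underside, 12 mm above the worktop
- vial_1: small glass vial with a screw cap, 23 mm across and 44 mm tall, on the distributor; loose, must stay; origin at the centre of its underside
- vial_2: small glass vial with a screw cap, 23 mm across and 44 mm tall, on the distributor; loose, must stay; origin at the centre of its underside
- vial_3: small glass vial with a screw cap, 23 mm across and 44 mm tall, on the distributor; loose, must stay; origin at the centre of its underside
- wash_bottle: wash bottle, 67x93x178 mm, bystander at the left; origin under its centre
- timer: small bench timer, 58x64x18 mm, bystander at the left; origin under its centre
- weigh_boat: white weigh boat, 78x78x18 mm, bystander at the front right; origin under its centre
- tape_roll: roll of tape, 84x87x26 mm, bystander at the back right; origin under its centre

How it is judged:
By the outcome, as a careful person would: the job done as asked, in the order asked, and still so for the second after the job is handed in, with the robot touching nothing.
It also fails if it takes over 48 s, if anything falls off the work surface, if the arm or the gripper's body presses on something with over 40 N, if the wrist force passes 120 N, or if a joint passes its speed limit or range.

## Robot

A 6-joint arm with a two-finger parallel gripper is mounted at the origin on a cart in front of the work surface, level with it; the furniture and walls round the work are solid. World frame = base frame: x ahead of the robot, y to its left, z up, the work surface at z = 0. Lengths are in m, angles in rad, forces in N, time in s.
With the tool pointing down it reaches from about 0.35 to 0.8 m from the base axis. Payload 7.3 kg.
Tool frame: the origin (TCP) lies on the centre line of the jaws, within the pads' length; the fingertips stand 11 mm ahead of it and the grasp point (between the pads) lies 8 mm behind it; z points along the fingers, y is the direction in which the jaws open and shut (so a half turn about z gives the same grasp; the last joint's range is limited). The gripper opens to 85 mm and grips with 20 to 120 N. Pads are 22 mm wide; open, the fingers measure 114 mm over their backs; the gripper's body (76 mm by 85 mm) begins 54 mm behind the grasp point. The pads swing forward as they close: fully open they stand 13 mm farther back than shut.
Start: joints at [-1.372, 0.342, 1.524, -0, 1.275, -0.146], TCP at [0.177, -0.494, 0.242] pointing down, gripper open.
Joint ranges: [-2.53, 2.53], [-0.77, 2.02], [0.04, 2.7], [-1, 4.14], [0.28, 2.66], [-3.11, 3.11]. Speed limits (rad/s): [2.57, 2.57, 3.14, 3.14, 3.14, 3.14].

## Interface

Orientations are given as a unit quaternion [x, y, z, w].
In Python, from station import ctrl gives the robot as it stands.
- The arm moves only by the tool drive_tool, never from a script. Its argument "commands" is a list of rows, each a list of 3 entries, a list of its own where there are three numbers: the finger opening in mm, from 0 to 85.4, then the shift along the tool's x, y, z each as a share of 200 mm, from -1 to 1, then the turn, a rotation vector about the tool's x, y, z each as a share of 0.5 rad, from -1 to 1. In form: [[grip, [tx, ty, tz], [rx, ry, rz]], ...]. A call has exactly 5 rows; each row is the pose to reach, as a shift and turn from the pose measured when the call began, along the tool's axes at that moment; what a row does not reach only later rows make up. A row lasts 1/12 s, in which the tool goes at most 41.7 mm and 7.16 degrees, less where a joint would pass 70% of its speed; a pose out of reach is approached as far as the arm can. A call with a number of a shift or a turn outside -1 to 1 is refused whole. A call with a gripper value outside its range is refused whole. The fingers move at their own pace and stop on an object; the grip force is fixed at half the most. Time passes only in rows, so rows that repeat a pose let the fingers close, or fill a call up. It gives the time, the measured TCP pose, the force and the opening at its end, in the units of the state.
- ctrl.state(): the state, without advancing time (a new reading comes with each control period).
- ctrl.get_image(name): name is "scene" or "top"; returns (picture, depth): 400x640x3 uint8, blue, green, red; 400x640 float32, m along the optical axis (not along the pixel's ray), 0 where there is no reading.
- ctrl.camera_params(name): a dict with "vfov" (degrees; the focal length in pixels is half the picture's height over the tangent of half this angle, whatever the lens; pixels are square), "cx", "cy" (the principal point, pixels), "R" (3x3) and "t" (3): a world point X has camera coordinates R X + t. Camera axes: x right, y down, z forward; pixel columns grow to the right and rows downward; lengths in m; the calibration is good to about 2 mm. A picture is of the moment at which its call begins. camera_params takes no time and is no camera call.
- ctrl.job_done(): hands the job in, once; it reports no verdict.
The state is a dict: "time_s": time; "joint_positions": joint angles; "qd": joint speeds; "tau": joint torques, N m; "tool_pos": TCP position; "tcp_rot": TCP orientation; "ft_force": force on the tool from outside, world axes, zero at the start; "moment": the same for the moment, N m; "gripper_width": opening from 0.0 (shut) to 1.0 (fully open).
Only numpy, scipy, OpenCV 4.12 (cv2) and the standard library are available. Lean on these libraries where they do the work, as an engineer would, in place of code of your own. Each camera call takes 0.05 s, during which the arm holds its last target.

## Working session

There is one attempt and no reset: what is moved stays moved. The work goes in short steps, Python scripts to look and compute and a tool call to move; the robot and the scene stay as the last step left them, time stands still between calls to the robot, and variables do not carry over. Pictures are saved under pics/ and viewed, and the job is handed in when it is done.

Besides the shell and the picture viewer there is one more tool, called after ">>>" in YAML: its name, and indented under it one key for each argument. drive_tool: Moves the arm, as the interface text tells. Its arguments: {"type":"object","properties":{"commands":{"type":"array","items":{"type":"array"}}},"required":["commands"]}

```bash
ls; mkdir -p pics; python3 - <<'E'
from station import ctrl
import cv2,numpy as np
s=ctrl.state();print({k:np.round(v,3) for k,v in s.items()})
for n in("scene","top"):
    p,d=ctrl.get_image(n);cv2.imwrite(f"pics/{n}0.png",p);np.save(f"{n}0.npy",d)
    c=ctrl.camera_params(n);print(n,c)
E
```

```text
pics
{'time_s': np.float64(0.0), 'joint_positions': array([-1.372,  0.343,  1.525,  0.   ,  1.275, -0.146]), 'qd': array([-0.001, -0.001,  0.001, -0.002, -0.001,  0.001]), 'tau': array([-1.0000e-03, -4.3369e+01, -2.4602e+01, -0.0000e+00,  8.0000e-03,
       -0.0000e+00]), 'tool_pos': array([ 0.177, -0.494,  0.242]), 'tcp_rot': array([ 0.985,  0.172, -0.   , -0.001]), 'ft_force': array([-1.118, -0.095,  0.542]), 'moment': array([0.034, 0.004, 0.005]), 'gripper_width': np.float64(1.002)}
scene {'vfov': 43.23721299259464, 'cx': 321.57216489270587, 'cy': 192.9347344560645, 'R': array([[-0.81637428, -0.57752207,  0.00113361],
       [-0.29853938,  0.42032771, -0.85685405],
       [ 0.49437563, -0.69985204, -0.51555781]]), 't': array([0.58353112, 0.2072218 , 1.29508871])}
top {'vfov': 42.23554273741519, 'cx': 321.5501617769791, 'cy': 187.45617308343765, 'R': array([[ 0.01284043, -0.99986007,  0.01072187],
       [-0.98971793, -0.01423636, -0.14232268],
       [ 0.1424554 , -0.00878415, -0.98976224]]), 't': array([0.13646613, 0.59158583, 1.58375376])}
```

View pics/scene0.png

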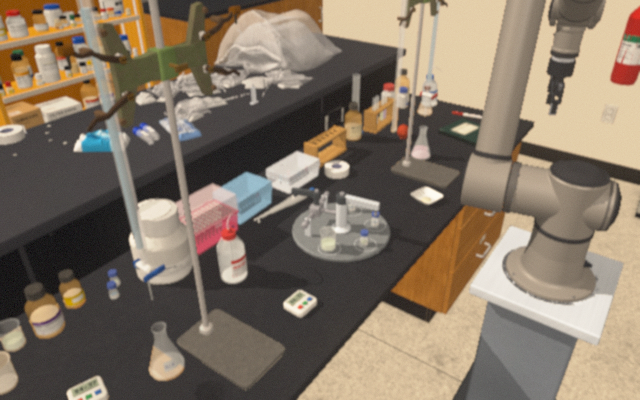

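View pics/top0.png

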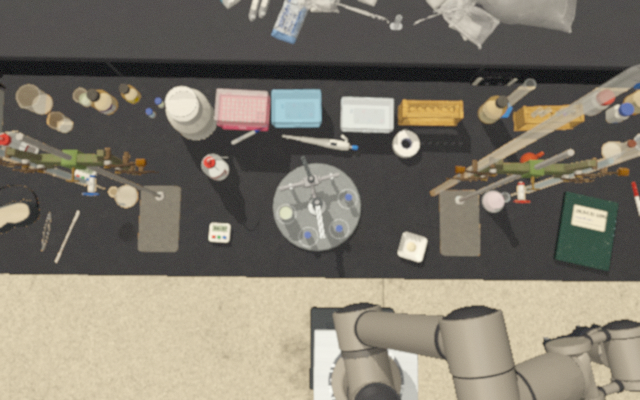

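Top view: plate near (317,207), beaker at the left near (287,213), three vials at (308,237), (339,229) and (348,198), and the lever near (310,170). I'll zoom in next.

```bash
python3 - <<'E'
import cv2,numpy as np
a=cv2.imread("pics/top0.png")[150:260,262:372];cv2.imwrite("pics/tz.png",cv2.resize(a,None,fx=5.4,fy=5.4,interpolation=cv2.INTER_CUBIC))
a=cv2.imread("pics/scene0.png")[175:265,280:400];cv2.imwrite("pics/sz.png",cv2.resize(a,None,fx=6,fy=6,interpolation=cv2.INTER_CUBIC))
E
```

```text
(no output)
```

View pics/tz.png

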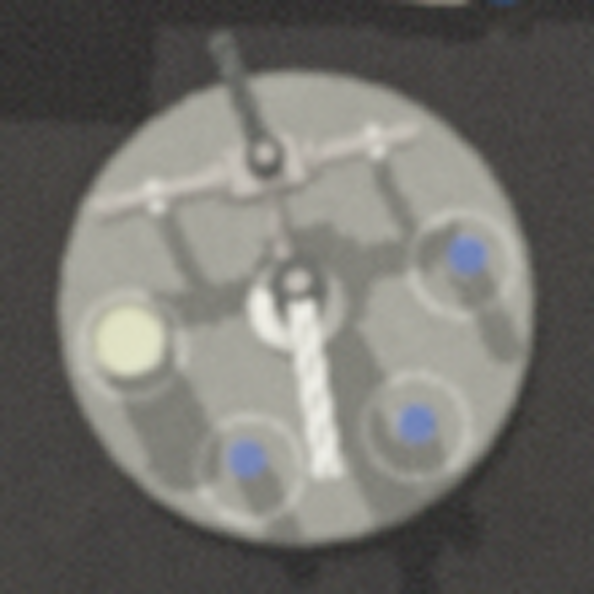

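View pics/sz.png

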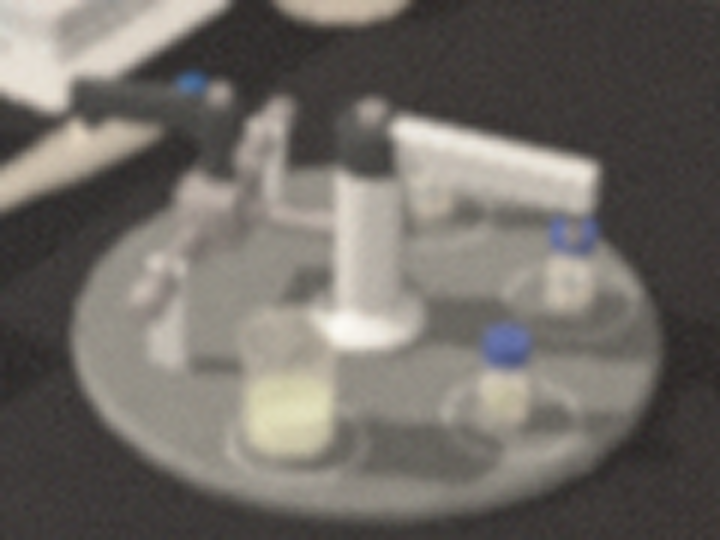

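```bash
cat > h.py <<'E'
import cv2,numpy as np
from station import ctrl
C={n:ctrl.camera_params(n) for n in("scene","top")}
def K(c): return 200/np.tan(np.radians(c["vfov"]/2))
def plane(n,u,v,z):
    c=C[n];f=K(c);d=np.array([(u-c["cx"])/f,(v-c["cy"])/f,1]);R=np.array(c["R"]);o=-R.T@c["t"];w=R.T@d
    return o+w*(z-o[2])/w[2]
def proj(n,X):
    c=C[n];f=K(c);p=np.array(c["R"])@X+c["t"];return np.array([f*p[0]/p[2]+c["cx"],f*p[1]/p[2]+c["cy"]])
def cloud(n,D):
    c=C[n];f=K(c);v,u=np.mgrid[:400,:640];P=np.stack([(u-c["cx"])/f*D,(v-c["cy"])/f*D,D],-1)
    return (P-c["t"])@np.array(c["R"])
def tri(a,b):
    A=[];B=[]
    rows=[];rhs=[]
    for n,p in(("top",a),("scene",b)):
        X0=plane(n,*p,0);X1=plane(n,*p,.2);d=(X1-X0)/np.linalg.norm(X1-X0);M=np.eye(3)-np.outer(d,d);rows.append(M);rhs.append(M@X0)
    return np.linalg.lstsq(np.vstack(rows),np.hstack(rhs),rcond=None)[0]
E
python3 - <<'E'
from h import *
a=cv2.imread("pics/top0.png");g=a.astype(int)
def cr(x,y):return (x+.5)/5.4-.5+262,(y+.5)/5.4-.5+150
# plate
roi=np.zeros((400,640),np.uint8);m=((a.min(2)>75)*255).astype(np.uint8);roi[150:260,262:372]=m[150:260,262:372]
roi=cv2.morphologyEx(roi,cv2.MORPH_CLOSE,np.ones((5,5)))
cs,_=cv2.findContours(roi,cv2.RETR_EXTERNAL,cv2.CHAIN_APPROX_NONE);c=max(cs,key=cv2.contourArea)
e=cv2.fitEllipse(cv2.convexHull(c));print("ell",e)
P=np.array([plane("top",*q[0],.012) for q in cv2.convexHull(c)]);
from scipy.optimize import least_squares
r=least_squares(lambda p:np.hypot(P[:,0]-p[0],P[:,1]-p[1])-p[2],[.55,0,.14],loss='soft_l1',f_scale=.002);print("plate",r.x)
for nm,p,z in[("hubscrew",(298,281),.13),("leverscrew",(264,154),.124),("leverend",(221,38),.12),("armend",(327,470),.125),("pipeL",(98,210),.065),("pipeR",(415,130),.065),
  ("ringbeak",(130,345),.012),("v1cap",(247,458),.056),("v2cap",(417,423),.056),("v3cap",(467,255),.056),("r1",(250,466),.012),("r2",(415,424),.012),("r3",(463,262),.012),("beakliq",(129,341),.04)]:
    print(nm,np.round(plane("top",*cr(*p),z),4))
hsv=cv2.cvtColor(a,cv2.COLOR_BGR2HSV)
for n in("top","scene"):
    D=np.load(n+"0.npy");W=cloud(n,D);im=cv2.imread(f"pics/{n}0.png").astype(int)
    for nm,uv in([("plate",(300,200)),("arm",(319,225)),("liq",(286,212)),("lever",(306,164))] if n=="top" else[("plate",(345,250)),("beak",(328,244)),("arm",(365,201)),("beakrim",(328,232))]):
        print(n,nm,np.round(W[uv[1]-1:uv[1]+2,uv[0]-1:uv[0]+2].reshape(-1,3),3).tolist()[::2])
E
```

```text
ell ((315.8909606933594, 204.22451782226562), (88.0224609375, 95.25587463378906), 166.26632690429688)
plate [0.53567872 0.16007423 0.14267456]
hubscrew [0.5344 0.1588 0.13  ]
leverscrew [0.6055 0.1786 0.124 ]
leverend [0.6713 0.2037 0.12  ]
armend [0.4319 0.1416 0.125 ]
pipeL [0.5812 0.2738 0.065 ]
pipeR [0.6303 0.0928 0.065 ]
ringbeak [0.5089 0.257  0.012 ]
v1cap [0.4414 0.1864 0.056 ]
v2cap [0.4626 0.0899 0.056 ]
v3cap [0.5594 0.0619 0.056 ]
r1 [0.439  0.1853 0.012 ]
r2 [0.4648 0.0892 0.012 ]
r3 [0.5608 0.0616 0.012 ]
beakliq [0.5087 0.2559 0.04  ]
top plate [[0.556, 0.216, 0.008], [0.556, 0.209, 0.013], [0.552, 0.212, 0.013], [0.55, 0.216, 0.008], [0.549, 0.209, 0.017]]
top arm [[0.468, 0.154, 0.129], [0.469, 0.148, 0.12], [0.466, 0.151, 0.126], [0.463, 0.154, 0.12], [0.463, 0.148, 0.121]]
top liq [[0.514, 0.258, 0.04], [0.515, 0.252, 0.028], [0.511, 0.255, 0.035], [0.508, 0.258, 0.033], [0.509, 0.252, 0.026]]
top lever [[0.651, 0.196, 0.126], [0.674, 0.192, 0.003], [0.649, 0.193, 0.117], [0.646, 0.196, 0.117], [0.647, 0.19, 0.115]]
scene plate [[0.477, 0.232, 0.013], [0.47, 0.232, 0.016], [0.471, 0.236, 0.015], [0.47, 0.242, 0.016], [0.465, 0.241, 0.017]]
scene beak [[0.504, 0.274, 0.047], [0.499, 0.271, 0.047], [0.502, 0.272, 0.043], [0.503, 0.275, 0.041], [0.499, 0.271, 0.041]]
scene arm [[0.469, 0.15, 0.13], [0.466, 0.146, 0.129], [0.465, 0.152, 0.13], [0.466, 0.155, 0.127], [0.463, 0.15, 0.126]]
scene beakrim [[0.525, 0.243, 0.059], [0.523, 0.237, 0.056], [0.527, 0.236, 0.051], [0.525, 0.243, 0.052], [0.523, 0.236, 0.049]]
```

```bash
cat >> h.py <<'E'
from scipy.spatial.transform import Rotation as Ro
HUB=np.array([.5345,.159])
def armpose(al,s,rho=.07,z=.112):
    p=HUB+rho*np.array([np.cos(al),np.sin(al)])+s*np.array([-np.sin(al),np.cos(al)])
    return np.array([*p,z]),al-np.pi/2
def rel(targets):
    s=ctrl.state();Rt=Ro.from_quat(s["tcp_rot"]);x=Rt.as_matrix()[:,0]
    print("t",round(s["time_s"],2),"pos",np.round(s["tool_pos"],4),"psi",round(np.arctan2(x[1],x[0]),3),"F",np.round(s["ft_force"],1),"g",round(s["gripper_width"],2),"q6",np.round(s["joint_positions"],2))
    for p,psi in targets:
        want=Ro.from_matrix(np.array([[np.cos(psi),np.sin(psi),0],[np.sin(psi),-np.cos(psi),0],[0,0,-1]]))
        d=Rt.inv().apply(np.array(p)-s["tool_pos"])/.2; r=(Rt.inv()*want).as_rotvec()/.5
        print(np.round(d,3).tolist(),np.round(r,3).tolist())
E
python3 -c "
from h import *
p,psi=armpose(3.312,.03,z=.2);print(p,psi);rel([(p,psi)])"
```

```text
[0.47060141 0.11756366 0.2       ] 1.7412036732051033
t 0.1 pos [ 0.1774 -0.4938  0.2417] psi 0.345 F [-0.2 -0.5 -1.1] g 1.0 q6 [-1.37  0.34  1.52  0.    1.28 -0.15]
[2.413, -2.381, 0.212] [-0.002, -0.002, -2.793]
```

>>> drive_tool:
  commands:
    - [0,[0.17,-0.17,0],[0,0,-0.2]]
    - [0,[0.34,-0.34,0],[0,0,-0.4]]
    - [0,[0.51,-0.51,0],[0,0,-0.6]]
    - [0,[0.68,-0.68,0],[0,0,-0.8]]
    - [0,[0.8,-0.8,0],[0,0,-0.95]]

```text
time_s: 0.52
tool_pos: [0.2663, -0.3036, 0.2416]
tcp_rot: [0.916, 0.4, 0.0, -0.001]
ft_force: [1.5, -1.1, 0.4]
gripper_width: 0.301
```

```bash
python3 -c "
from h import *
p,psi=armpose(3.312,.03,z=.2);rel([(p,psi)])"
```

```text
t 0.52 pos [ 0.2663 -0.3036  0.2416] psi 0.824 F [ 1.5 -1.1  0.4] g 0.3 q6 [-1.04  0.12  1.82  0.    1.2  -0.29]
[2.239, -0.68, 0.212] [-0.002, -0.004, -1.834]
```

>>> drive_tool:
  commands:
    - [0,[0.2,-0.06,0],[0,0,-0.2]]
    - [0,[0.4,-0.12,0],[0,0,-0.4]]
    - [0,[0.6,-0.18,0],[0,0,-0.6]]
    - [0,[0.8,-0.24,0],[0,0,-0.8]]
    - [0,[0.96,-0.29,0],[0,0,-0.95]]

```text
time_s: 0.93
tool_pos: [0.3545, -0.1209, 0.2419]
tcp_rot: [0.795, 0.607, 0.001, -0.001]
ft_force: [1.9, -0.3, 0.5]
gripper_width: 0.002
```

```bash
python3 -c "
from h import *
p,psi=armpose(3.312,.03,z=.2);rel([(p,psi)])"
```

```text
t 0.93 pos [ 0.3545 -0.1209  0.2419] psi 1.304 F [ 1.9 -0.3  0.5] g 0.0 q6 [-0.54  0.06  1.89  0.    1.19 -0.27]
[1.303, 0.246, 0.212] [-0.001, -0.005, -0.874]
```

>>> drive_tool:
  commands:
    - [0,[0.2,0.04,0],[0,0,-0.2]]
    - [0,[0.4,0.08,0],[0,0,-0.4]]
    - [0,[0.6,0.12,0],[0,0,-0.6]]
    - [0,[0.8,0.16,0],[0,0,-0.8]]
    - [0,[0.98,0.19,0],[0,0,-0.87]]

```text
time_s: 1.35
tool_pos: [0.4433, 0.0607, 0.2421]
tcp_rot: [0.643, 0.766, 0.001, -0.001]
ft_force: [0.0, -1.3, 0.3]
gripper_width: 0.003
```

```bash
python3 -c "
from h import *
p,psi=armpose(3.312,.03,z=.2);rel([(p,psi)])"
```

```text
t 1.35 pos [0.4433 0.0607 0.2421] psi 1.745 F [ 0.  -1.3  0.3] g 0.0 q6 [-0.04  0.2   1.72  0.    1.22 -0.21]
[0.256, 0.184, 0.211] [0.0, -0.005, 0.008]
```

>>> drive_tool:
  commands:
    - [0,[0.15,0.1,0.1],[0,0,0]]
    - [0,[0.25,0.18,0.2],[0,0,0.01]]
    - [0,[0.256,0.184,0.3],[0,0,0.01]]
    - [0,[0.256,0.184,0.3],[0,0,0.01]]
    - [0,[0.256,0.184,0.3],[0,0,0.01]]

```text
time_s: 1.77
tool_pos: [0.4697, 0.1177, 0.1815]
tcp_rot: [0.644, 0.765, -0.0, -0.002]
ft_force: [-0.5, -0.2, 1.3]
gripper_width: 0.002
```

```bash
python3 - <<'E'
from h import *
rel([armpose(3.312,.03)])
p,d=ctrl.get_image("top");q,d=ctrl.get_image("scene")
a=cv2.resize(p[150:260,262:372],None,fx=4,fy=4,interpolation=2);b=cv2.resize(q[155:265,280:400],None,fx=4,fy=4,interpolation=2)
b=b[:440,:360];cv2.imwrite("pics/c1.png",np.hstack([a,cv2.resize(q[155:265,290:380],None,fx=4,fy=4,interpolation=2)]))
E
```

```text
t 1.77 pos [0.4697 0.1177 0.1815] psi 1.741 F [-0.5 -0.2  1.3] g 0.0 q6 [ 0.09  0.33  1.72  0.    1.09 -0.09]
[-0.002, 0.006, 0.347] [-0.007, -0.005, -0.0]
```

View pics/c1.png

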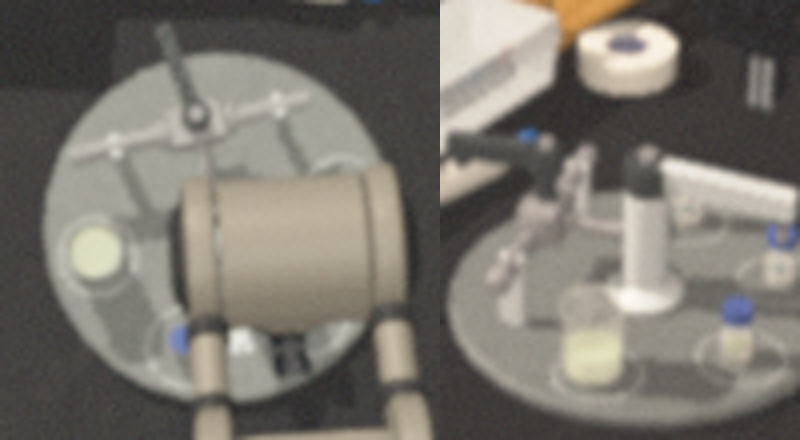

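The closed fingers (crop 290,355) stand right of the white bar (crop 240,340), clear of it, so I'll descend.

>>> drive_tool:
  commands:
    - [0,[0,0,0.1],[0,0,0]]
    - [0,[0,0,0.2],[0,0,0]]
    - [0,[0,0,0.3],[0,0,0]]
    - [0,[0,0,0.345],[0,0,0]]
    - [0,[0,0,0.345],[0,0,0]]

```text
time_s: 2.28
tool_pos: [0.4704, 0.1164, 0.1138]
tcp_rot: [0.646, 0.764, 0.0, -0.001]
ft_force: [-0.4, 0.2, -0.1]
gripper_width: -0.002
```

```bash
python3 - <<'E'
from h import *
rel([armpose(3.312-a,.018) for a in(0,.06,.12,.18,.24)])
p,d=ctrl.get_image("scene")
cv2.imwrite("pics/c2.png",cv2.resize(p[145:265,290:450],None,fx=5,fy=5,interpolation=2))
E
```

```text
t 2.28 pos [0.4704 0.1164 0.1138] psi 1.738 F [-0.4  0.2 -0.1] g -0.0 q6 [ 0.08  0.42  1.81  0.    0.91 -0.09]
[0.065, 0.002, 0.009] [-0.001, -0.005, -0.006]
[0.087, -0.003, 0.009] [-0.002, -0.005, 0.114]
[0.108, -0.006, 0.009] [-0.002, -0.005, 0.234]
[0.13, -0.009, 0.009] [-0.002, -0.005, 0.354]
[0.151, -0.01, 0.009] [-0.002, -0.004, 0.474]
```

View pics/c2.png

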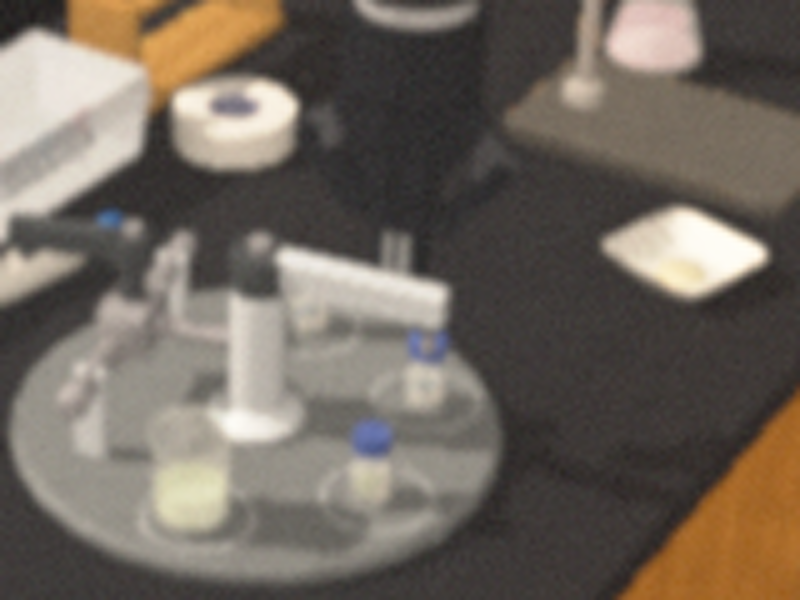

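The fingertips (395,250) are behind the bar at its height. I'll push.

>>> drive_tool:
  commands:
    - [0,[0.065,0,0.01],[0,0,0]]
    - [0,[0.087,-0.003,0.01],[0,0,0.11]]
    - [0,[0.108,-0.006,0.01],[0,0,0.23]]
    - [0,[0.13,-0.009,0.01],[0,0,0.35]]
    - [0,[0.15,-0.01,0.01],[0,0,0.47]]

```text
time_s: 2.75
tool_pos: [0.4651, 0.1455, 0.1147]
tcp_rot: [0.732, 0.682, 0.002, 0.001]
ft_force: [1.3, -3.4, -2.2]
gripper_width: 0.001
```

```bash
python3 - <<'E'
from h import *
rel([armpose(3.05-a,.018) for a in(.08,.16,.24,.32,.40)])
E
```

```text
t 2.75 pos [0.4651 0.1455 0.1147] psi 1.5 F [ 1.3 -3.4 -2.2] g 0.0 q6 [0.14 0.42 1.8  0.   0.91 0.21]
[0.037, -0.016, 0.013] [0.007, -0.005, 0.202]
[0.066, -0.019, 0.013] [0.007, -0.005, 0.362]
[0.095, -0.02, 0.013] [0.006, -0.005, 0.522]
[0.124, -0.019, 0.014] [0.006, -0.006, 0.682]
[0.153, -0.015, 0.014] [0.006, -0.006, 0.842]
```

>>> drive_tool:
  commands:
    - [0,[0.037,-0.016,0.013],[0,0,0.2]]
    - [0,[0.066,-0.019,0.013],[0,0,0.36]]
    - [0,[0.095,-0.02,0.014],[0,0,0.52]]
    - [0,[0.124,-0.019,0.014],[0,0,0.68]]
    - [0,[0.153,-0.015,0.014],[0,0,0.84]]

```text
time_s: 3.17
tool_pos: [0.4654, 0.176, 0.114]
tcp_rot: [0.859, 0.512, 0.003, 0.001]
ft_force: [0.4, -3.0, 0.0]
gripper_width: -0.0
```

```bash
python3 - <<'E'
from h import *
rel([armpose(2.65-a,.018) for a in(.08,.16,.24,.32,.40)])
E
```

```text
t 3.17 pos [0.4654 0.176  0.114 ] psi 1.076 F [ 0.4 -3.   0. ] g -0.0 q6 [0.21 0.44 1.78 0.   0.92 0.7 ]
[0.026, -0.012, 0.01] [0.01, -0.01, 0.153]
[0.055, -0.016, 0.01] [0.01, -0.01, 0.313]
[0.084, -0.017, 0.01] [0.009, -0.011, 0.473]
[0.113, -0.016, 0.01] [0.009, -0.011, 0.633]
[0.141, -0.013, 0.01] [0.008, -0.011, 0.793]
```

>>> drive_tool:
  commands:
    - [0,[0.026,-0.012,0.01],[0,0,0.15]]
    - [0,[0.055,-0.016,0.01],[0,0,0.31]]
    - [0,[0.084,-0.017,0.01],[0,0,0.47]]
    - [0,[0.113,-0.016,0.01],[0,0,0.63]]
    - [0,[0.141,-0.013,0.01],[0,0,0.79]]

```text
time_s: 3.58
tool_pos: [0.4773, 0.2018, 0.1139]
tcp_rot: [0.943, 0.332, 0.004, 0.001]
ft_force: [-1.1, -1.9, 0.3]
gripper_width: -0.001
```

```bash
python3 - <<'E'
from h import *
rel([armpose(2.25-a,.018) for a in(.06,.12,.18,.24,.30)])
p,d=ctrl.get_image("scene")
cv2.imwrite("pics/c3.png",cv2.resize(p[145:265,270:430],None,fx=5,fy=5,interpolation=2))
E
```

```text
t 3.58 pos [0.4773 0.2018 0.1139] psi 0.677 F [-1.1 -1.9  0.3] g -0.0 q6 [ 0.25  0.47  1.72 -0.    0.94  1.15]
[0.019, -0.009, 0.01] [0.008, -0.015, 0.115]
[0.041, -0.012, 0.01] [0.008, -0.016, 0.235]
[0.062, -0.014, 0.01] [0.007, -0.016, 0.355]
[0.084, -0.015, 0.01] [0.007, -0.016, 0.475]
[0.106, -0.015, 0.01] [0.006, -0.016, 0.595]
```

View pics/c3.png

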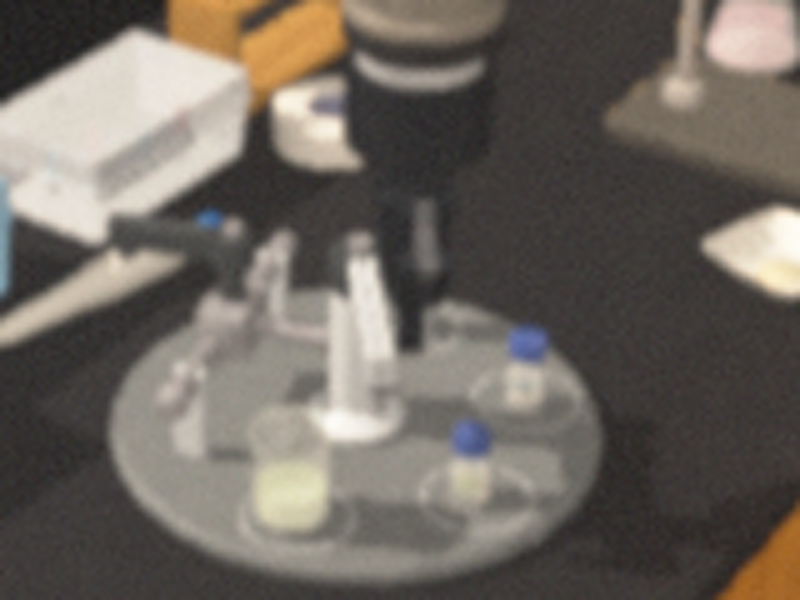

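The bar now points at the camera (370,310) with the finger behind it, and the lever and vessels are unmoved. Next I'll push on to about 1.93.

>>> drive_tool:
  commands:
    - [0,[0.019,-0.009,0.01],[0,0,0.115]]
    - [0,[0.041,-0.012,0.01],[0,0,0.235]]
    - [0,[0.062,-0.014,0.01],[0,0,0.355]]
    - [0,[0.084,-0.015,0.01],[0,0,0.475]]
    - [0,[0.106,-0.015,0.01],[0,0,0.595]]

```text
time_s: 4.05
tool_pos: [0.4929, 0.2177, 0.1135]
tcp_rot: [0.983, 0.186, 0.005, 0.0]
ft_force: [-2.0, -2.2, 0.5]
gripper_width: 0.003
```

```bash
python3 - <<'E'
from h import *
rel([armpose(a,.018) for a in(1.92,1.89,1.86,1.828)])
p,d=ctrl.get_image("scene");q,d=ctrl.get_image("top")
cv2.imwrite("pics/c4.png",np.hstack([cv2.resize(p[175:275,280:360],None,fx=5,fy=5,interpolation=2),cv2.resize(q[150:250,262:342],None,fx=5,fy=5,interpolation=2)]))
E
```

```text
t 4.05 pos [0.4929 0.2177 0.1135] psi 0.373 F [-2.  -2.2  0.5] g 0.0 q6 [ 0.27  0.5   1.67 -0.    0.96  1.47]
[0.005, -0.003, 0.008] [0.004, -0.021, 0.048]
[0.016, -0.005, 0.008] [0.003, -0.021, 0.108]
[0.026, -0.007, 0.008] [0.003, -0.021, 0.168]
[0.038, -0.009, 0.008] [0.003, -0.021, 0.232]
```

View pics/c4.png

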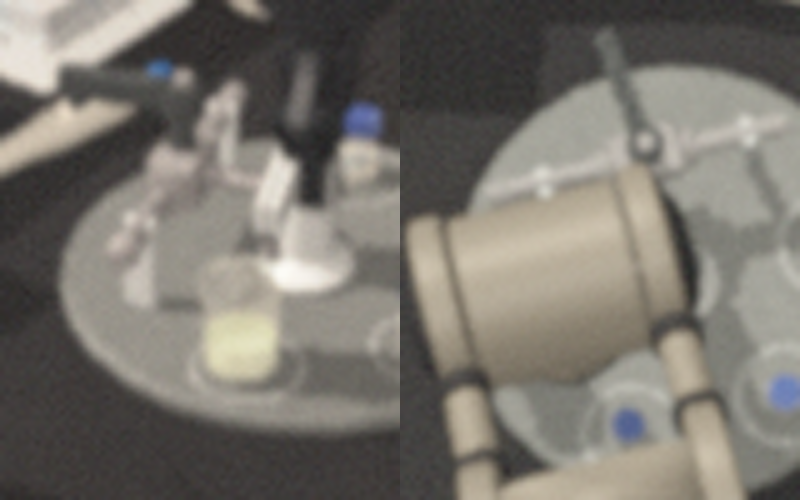

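>>> drive_tool:
  commands:
    - [0,[0.01,-0.004,0.008],[0,0.0,0.06]]
    - [0,[0.018,-0.006,0.008],[0,0,0.11]]
    - [0,[0.026,-0.007,0.008],[0,0,0.16]]
    - [0,[0.03,-0.008,0.008],[0,0,0.19]]
    - [0,[0.03,-0.008,0.008],[0,0,0.19]]

```text
time_s: 4.57
tool_pos: [0.4987, 0.2217, 0.1127]
tcp_rot: [0.99, 0.14, 0.006, -0.001]
ft_force: [-1.3, -0.5, 0.2]
gripper_width: -0.001
```

```bash
python3 - <<'E'
from h import *
rel([armpose(1.85,.018),armpose(1.85,.018,z=.2)])
E
```

```text
t 4.57 pos [0.4987 0.2217 0.1127] psi 0.282 F [-1.3 -0.5  0.2] g -0.0 q6 [ 0.28  0.51  1.65 -0.    0.97  1.57]
[-0.005, 0.001, 0.004] [0.001, -0.026, 0.005]
[0.001, 0.001, -0.436] [0.001, -0.026, 0.005]
```

>>> drive_tool:
  commands:
    - [0,[-0.05,0,0],[0,0,0]]
    - [0,[-0.08,0,0],[0,0,0]]
    - [0,[-0.08,0,-0.15],[0,0,0]]
    - [0,[-0.2,0,-0.35],[0,0,0]]
    - [0,[-0.4,0,-0.5],[0,0,0]]

```text
time_s: 4.98
tool_pos: [0.4322, 0.2023, 0.2058]
tcp_rot: [0.99, 0.141, 0.008, -0.001]
ft_force: [0.7, 0.1, 0.7]
gripper_width: -0.001
```

>>> drive_tool:
  commands:
    - [0,[-0.15,0,-0.05],[0,0,0]]
    - [0,[-0.3,0,-0.1],[0,0,0]]
    - [0,[-0.3,0.2,-0.1],[0,0,0]]
    - [0,[-0.3,0.4,-0.1],[0,0,0]]
    - [0,[-0.3,0.5,-0.1],[0,0,0]]

```text
time_s: 5.4
tool_pos: [0.4026, 0.0872, 0.2259]
tcp_rot: [0.99, 0.142, 0.01, -0.0]
ft_force: [0.8, 1.7, -0.4]
gripper_width: 0.004
```

```bash
python3 - <<'E'
from h import *
rel([])
p,d=ctrl.get_image("scene");q,d=ctrl.get_image("top")
cv2.imwrite("pics/s5.png",p);cv2.imwrite("pics/t5.png",q)
cv2.imwrite("pics/c5.png",np.hstack([cv2.resize(p[175:275,280:360],None,fx=5,fy=5,interpolation=2),cv2.resize(q[150:250,262:342],None,fx=5,fy=5,interpolation=2)]))
E
```

```text
t 5.4 pos [0.4026 0.0872 0.2259] psi 0.285 F [ 0.8  1.7 -0.4] g 0.0 q6 [0.02 0.14 1.85 0.   1.13 1.31]
```

View pics/c5.png

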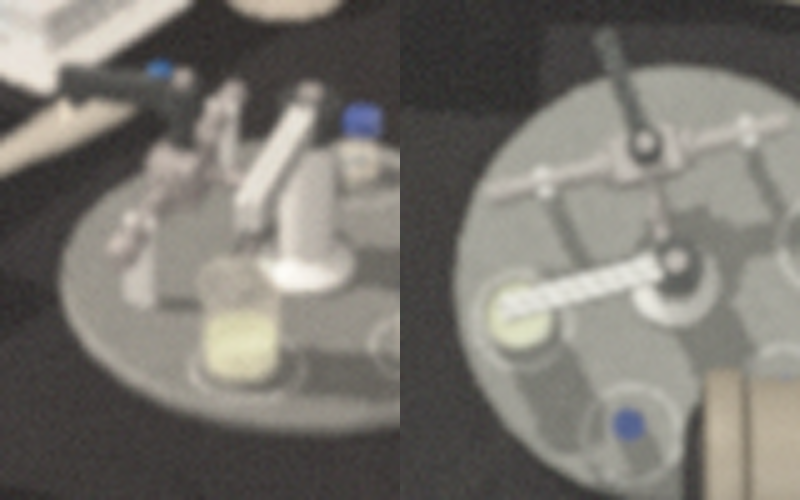

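The spout end now stands over the beaker (top crop 510,305). Next I'll measure the bar angle against the beaker's bearing.

```bash
python3 - <<'E'
from h import *
q=cv2.imread("pics/t5.png").astype(int);q0=cv2.imread("pics/top0.png").astype(int)
v,u=np.mgrid[:400,:640]
def armang(im,sel,z=.125):
    m=(im.min(2)>165)&sel
    pts=np.array([plane("top",a,b,z) for a,b in zip(u[m],v[m])])[:,:2]
    w=im.min(2)[m]-165.
    d=pts-HUB;r=np.hypot(*d.T);k=(r>.03)&(r<.11);c=(d[k]*w[k,None]).sum(0)
    # line fit
    l=cv2.fitLine(d[k].astype(np.float32),cv2.DIST_L2,0,.01,.01).ravel()
    off=l[2]*l[1]-l[3]*l[0]
    print(k.sum(),"centroid ang",np.arctan2(c[1],c[0])%6.283,"line",np.arctan2(l[1],l[0])%3.1416,"offset of line from hub mm",off*1e3,"rmax",r[k].max())
armang(q,(u>278)&(u<312)&(v>196)&(v<216))
armang(q0,(u>311)&(u<328)&(v>203)&(v<242))
# beaker liquid from initial picture: yellowness
for n,a,box in(("top",q0,(276,300,200,224)),("scene",cv2.imread("pics/scene0.png").astype(int),(315,342,225,255))):
    y=(a[...,1]+a[...,2])/2-a[...,0]; m=(y>25)&(u>box[0])&(u<box[1])&(v>box[2])&(v<box[3])
    print(n,m.sum(),u[m].mean(),v[m].mean(),u[m].min(),u[m].max(),v[m].min(),v[m].max())
    if n=="top":
        for z in(.03,.037,.045):
            P=plane(n,u[m].mean(),v[m].mean(),z);d=P[:2]-HUB;print(z,P,np.arctan2(d[1],d[0]),np.hypot(*d))
    else:
        for z in(.03,):
            print(z,plane(n,u[m].mean(),v[m].mean(),z))
E
```

```text
228 centroid ang 1.8763748439742824 line 1.745241 offset of line from hub mm 9.33401 rmax 0.10975779460308858
224 centroid ang 3.2792134200169167 line 0.13025695 offset of line from hub mm -1.1295462 rmax 0.10986969503731488
top 91 284.7802197802198 211.8901098901099 280 290 207 217
0.03 [0.51223497 0.25877089 0.03      ] 1.7903602854149436 0.10222505976298515
0.037 [0.51156922 0.25833891 0.037     ] 1.7976564910980366 0.10195116381978167
0.045 [0.51080837 0.25784522 0.045     ] 1.8060426359331962 0.10164482372328516
scene 156 327.60897435897436 243.18589743589743 321 334 237 249
0.03 [0.51466792 0.25485874 0.03      ]
```

```bash
python3 - <<'E'
from h import *
q=cv2.imread("pics/t5.png");a=cv2.resize(q[190:228,268:326],None,fx=13,fy=13,interpolation=2);
q0=cv2.imread("pics/top0.png");b=cv2.resize(q0[190:228,268:326],None,fx=6.9,fy=6.9,interpolation=2)
cv2.imwrite("pics/c6.png",a);cv2.imwrite("pics/c6b.png",cv2.resize(q0[190:228,268:326],None,fx=13,fy=13,interpolation=2))
E
```

```text
(no output)
```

View pics/c6.png

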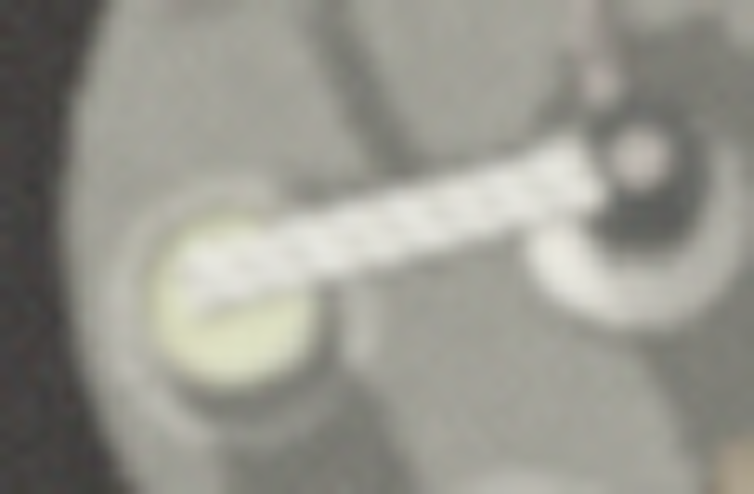

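View pics/c6b.png

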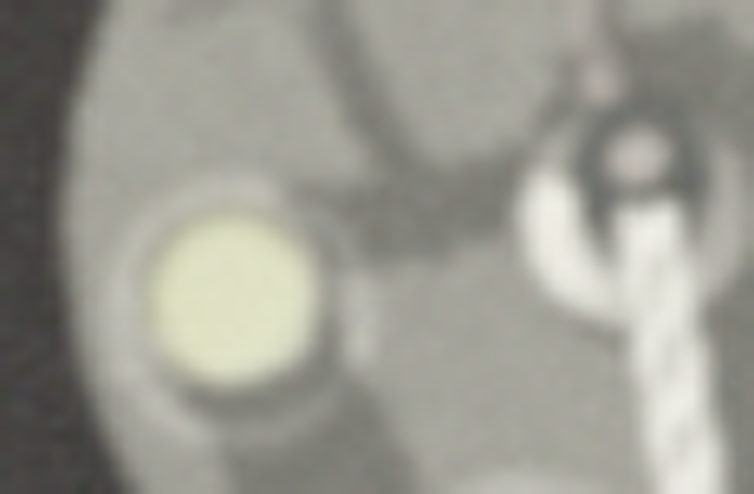

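```bash
python3 - <<'E'
from h import *
def cr(x,y):return (x+.5)/13-.5+268,(y+.5)/13-.5+190
S=plane("top",*cr(640,156),.13);E=plane("top",*cr(189,288),.125);M=plane("top",*cr(590,170),.125)
print(S,E,M)
for A in(S,M):
    d=(E-A)[:2];print("arm ang",np.arctan2(d[1],d[0]),np.hypot(*d))
for z in(.03,.035,.04):
    B=plane("top",*cr(234,300),z);d=B[:2]-S[:2];print("beaker",B,np.arctan2(d[1],d[0]),np.hypot(*d))
R=plane("top",*cr(238,310),.012);d=R[:2]-S[:2];print("ring",R,np.arctan2(d[1],d[0]),np.hypot(*d))
# line fit restricted: pixels bright, low saturation, within 9mm of rough line
q=cv2.imread("pics/t5.png").astype(int);v,u=np.mgrid[190:228,268:326]
best=1.86
for it in range(6):
    P=np.array([plane("top",a,b,.125)[:2] for a,b in zip(u.ravel(),v.ravel())])-S[:2]
    w=np.clip(q[190:228,268:326].min(2).ravel()-150,0,None).astype(float)
    e=np.array([np.cos(best),np.sin(best)]);r=P@e;t=P@np.array([-e[1],e[0]])
    k=(r>.03)&(r<.095)&(abs(t)<.011)
    c=np.polyfit(r[k],t[k],1,w=np.sqrt(w[k]));best+=np.arctan(c[0]);print(best,c*[1,1e3])
E
```

```text
[0.53471609 0.15887273 0.13      ] [0.50367532 0.26089988 0.125     ] [0.53192552 0.17022192 0.125     ]
arm ang 1.8661387676177768 0.1066445914957914
arm ang 1.8728102556337762 0.0949766572201791
beaker [0.50998532 0.2563418  0.03      ] 1.8192819133220417 0.1005575998013474
beaker [0.50951673 0.25604074 0.035     ] 1.8245442166479617 0.10038241694478149
beaker [0.50904814 0.25573967 0.04      ] 1.8298247723267491 0.10021002353564215
ring [0.5092389 0.256395  0.012    ] 1.8263300845993005 0.100795240806538
1.8476132043988596 [-0.01238743  0.74541416]
1.8423060638658804 [-0.00530719  0.91324006]
1.8399270650395039 [-0.002379    1.02757043]
1.8393294452669104 [-5.97619844e-04  1.05450589e+00]
1.8358783674909198 [-0.00345109  1.22832248]
1.835065404325908 [-8.12963344e-04  1.26815936e+00]
```

Arm bearing is 1.85–1.865 rad and the beaker's is 1.825, so the spout is about 3 mm short. I'll nudge it on.

```bash
python3 - <<'E'
from h import *
rel([armpose(1.85,.035,z=.2),armpose(1.85,.035)])
E
```

```text
t 5.5 pos [0.4029 0.0871 0.2254] psi 0.281 F [-0.1  0.3 -0.2] g -0.0 q6 [0.02 0.14 1.85 0.   1.14 1.31]
[0.555, -0.514, 0.137] [0.003, -0.038, 0.003]
[0.546, -0.515, 0.577] [0.003, -0.038, 0.003]
```

>>> drive_tool:
  commands:
    - [0,[0.14,-0.13,0.03],[0,-0.04,0]]
    - [0,[0.28,-0.26,0.06],[0,-0.04,0]]
    - [0,[0.42,-0.39,0.1],[0,-0.04,0]]
    - [0,[0.55,-0.51,0.14],[0,-0.04,0]]
    - [0,[0.55,-0.51,0.14],[0,-0.04,0]]

```text
time_s: 5.92
tool_pos: [0.4823, 0.2206, 0.1974]
tcp_rot: [0.99, 0.142, -0.0, 0.0]
ft_force: [-1.4, -1.0, -0.4]
gripper_width: -0.0
```

```bash
python3 - <<'E'
from h import *
rel([armpose(1.85,.035)])
E
```

```text
t 5.92 pos [0.4823 0.2206 0.1974] psi 0.285 F [-1.4 -1.  -0.4] g -0.0 q6 [0.28 0.39 1.58 0.   1.17 1.57]
[-0.009, 0.018, 0.427] [-0.0, 0.002, 0.011]
```

>>> drive_tool:
  commands:
    - [0,[-0.01,0.018,0.12],[0,0,0]]
    - [0,[-0.01,0.018,0.25],[0,0,0]]
    - [0,[-0.01,0.018,0.38],[0,0,0]]
    - [0,[-0.01,0.018,0.43],[0,0,0]]
    - [0,[-0.01,0.018,0.43],[0,0,0]]

```text
time_s: 6.33
tool_pos: [0.4795, 0.2165, 0.1093]
tcp_rot: [0.99, 0.142, -0.003, 0.0]
ft_force: [0.1, -0.4, 0.3]
gripper_width: -0.002
```

```bash
python3 - <<'E'
from h import *
rel([armpose(1.85,.022),armpose(1.85,.018),armpose(1.825,.018),armpose(1.805,.018)])
E
```

```text
t 6.33 pos [0.4795 0.2165 0.1093] psi 0.286 F [ 0.1 -0.4  0.3] g -0.0 q6 [0.28 0.49 1.69 0.   0.96 1.56]
[0.075, 0.003, -0.014] [-0.001, 0.012, 0.013]
[0.095, 0.003, -0.014] [-0.001, 0.012, 0.013]
[0.104, 0.001, -0.014] [-0.0, 0.012, 0.063]
[0.111, -0.001, -0.014] [-0.0, 0.012, 0.103]
```

>>> drive_tool:
  commands:
    - [0,[0.06,0.003,-0.014],[0,0.01,0.01]]
    - [0,[0.085,0.003,-0.014],[0,0.01,0.03]]
    - [0,[0.1,0.001,-0.014],[0,0.01,0.06]]
    - [0,[0.111,0,-0.014],[0,0.01,0.1]]
    - [0,[0.111,0,-0.014],[0,0.01,0.1]]

```text
time_s: 6.75
tool_pos: [0.5013, 0.223, 0.1127]
tcp_rot: [0.993, 0.117, 0.0, -0.0]
ft_force: [-0.5, 0.3, 0.2]
gripper_width: -0.001
```

```bash
python3 - <<'E'
from h import *
rel([armpose(1.805,.018)])
E
```

```text
t 6.75 pos [0.5013 0.223  0.1127] psi 0.234 F [-0.5  0.3  0.2] g -0.0 q6 [0.28 0.52 1.63 0.   0.99 1.62]
[-0.003, -0.0, 0.004] [-0.001, -0.001, -0.0]
```

>>> drive_tool:
  commands:
    - [0,[-0.05,0,0],[0,0,0]]
    - [0,[-0.08,0,0],[0,0,0]]
    - [0,[-0.08,0,-0.15],[0,0,0]]
    - [0,[-0.2,0,-0.35],[0,0,0]]
    - [0,[-0.4,0,-0.5],[0,0,0]]

```text
time_s: 7.17
tool_pos: [0.4347, 0.2069, 0.2066]
tcp_rot: [0.993, 0.116, 0.002, -0.0]
ft_force: [1.0, -0.5, 1.3]
gripper_width: -0.004
```

>>> drive_tool:
  commands:
    - [0,[-0.15,0,-0.05],[0,0,0]]
    - [0,[-0.3,0,-0.1],[0,0,0]]
    - [0,[-0.3,0.2,-0.1],[0,0,0]]
    - [0,[-0.3,0.4,-0.1],[0,0,0]]
    - [0,[-0.3,0.5,-0.1],[0,0,0]]

```text
time_s: 7.58
tool_pos: [0.3993, 0.0936, 0.2272]
tcp_rot: [0.993, 0.117, 0.003, 0.0]
ft_force: [0.9, 0.2, 0.2]
gripper_width: 0.002
```

```bash
python3 - <<'E'
from h import *
rel([])
p,d=ctrl.get_image("scene");q,d=ctrl.get_image("top")
cv2.imwrite("pics/s7.png",p);cv2.imwrite("pics/t7.png",q)
cv2.imwrite("pics/c7.png",cv2.resize(q[190:228,268:326],None,fx=13,fy=13,interpolation=2))
cv2.imwrite("pics/c7s.png",cv2.resize(p[175:275,280:400],None,fx=6,fy=6,interpolation=2))
E
```

```text
t 7.58 pos [0.3993 0.0936 0.2272] psi 0.235 F [0.9 0.2 0.2] g 0.0 q6 [ 0.04  0.14  1.84 -0.    1.15  1.38]
```

View pics/c7.png

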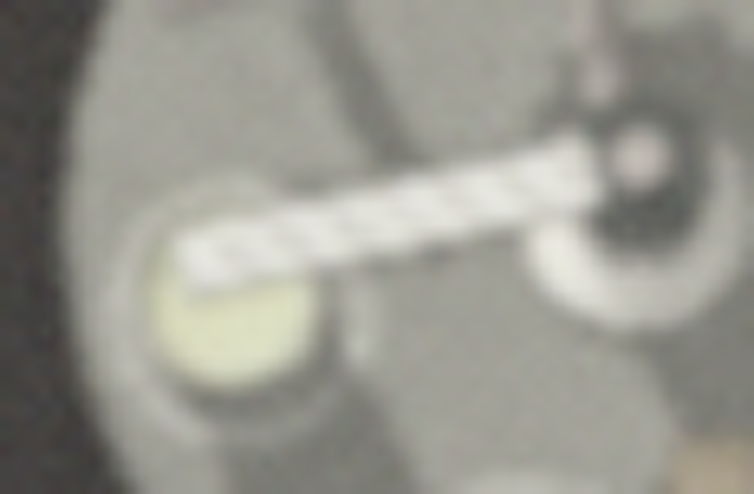

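View pics/c7s.png

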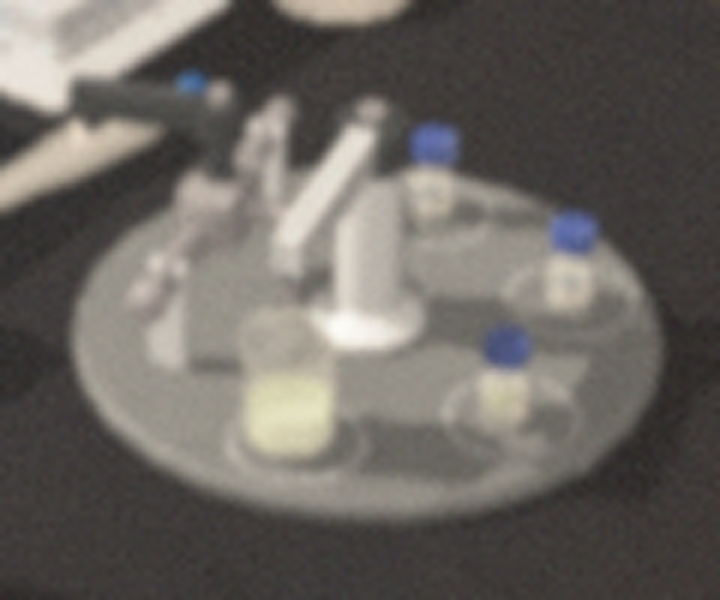

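```bash
python3 - <<'E'
from h import *
def cr(x,y):return (x+.5)/13-.5+268,(y+.5)/13-.5+190
S=plane("top",*cr(640,156),.13)
E=plane("top",*cr(180,267),.125);d=(E-S)[:2];print("arm",np.arctan2(d[1],d[0]),np.hypot(*d))
B=np.array([.5093,.2559])
for a in(1.85,1.835,1.82,1.8):
    P=np.array([*(S[:2]+.1*np.array([np.cos(a),np.sin(a)])),.086]);print(a,(proj("scene",P)-[280,175]+.5)*6-.5)
print("beaker rim top",(proj("scene",np.array([*B,.069]))-[280,175]+.5)*6-.5,(proj("scene",np.array([*B,.012]))-[280,175]+.5)*6-.5)
for n in("s5","s7"):
    im=cv2.imread(f"pics/{n}.png");
p=cv2.imread("pics/s7.png");cv2.imwrite("pics/c8s.png",cv2.resize(p[205:255,310:350],None,fx=14,fy=12,interpolation=2))
E
```

```text
arm 1.8178872228072007 0.10744794409261865
1.85 [303.04043232 314.51129607]
1.835 [299.79288339 313.84464245]
1.82 [296.56456434 313.15075592]
1.8 [292.2915     312.18357952]
beaker rim top [297.48655737 345.61439823] [296.35969583 449.14579623]
```

View pics/c8s.png

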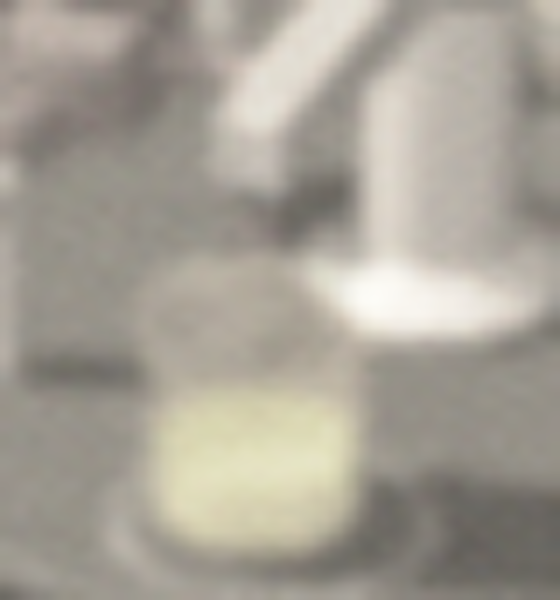

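The top view puts the arm at 1.82 rad against 1.825 for the beaker. The scene view shows the spout (262,230) within about 2 mm of the beaker's middle (253). The lever and vials haven't moved, so the lever is next.

```bash
cat >> h.py <<'E'
PIV=np.array([.6055,.1786])
def levpose(b,s,rho=.045,z=.112):
    p=PIV+rho*np.array([np.cos(b),np.sin(b)])+s*np.array([np.sin(b),-np.cos(b)])
    return np.array([*p,z]),b+np.pi/2
E
python3 - <<'E'
from h import *
rel([levpose(.364,.035,z=.2)])
E
```

```text
t 7.68 pos [0.3997 0.0935 0.2268] psi 0.23 F [0.5 0.3 0.4] g 0.0 q6 [0.04 0.14 1.84 0.   1.15 1.38]
[1.344, -0.036, 0.141] [0.009, -0.007, -3.409]
```

>>> drive_tool:
  commands:
    - [0,[0.1,0,0],[0,0,-0.2]]
    - [0,[0.25,0,0],[0,0,-0.4]]
    - [0,[0.4,0,0],[0,0,-0.6]]
    - [0,[0.55,0,0],[0,0,-0.8]]
    - [0,[0.7,-0.02,0],[0,0,-1]]

```text
time_s: 8.1
tool_pos: [0.5361, 0.13, 0.2276]
tcp_rot: [0.933, 0.359, 0.003, 0.001]
ft_force: [0.2, -0.5, -0.4]
gripper_width: -0.003
```

```bash
python3 - <<'E'
from h import *
rel([levpose(.364,.035,z=.2)])
E
```

```text
t 8.1 pos [0.5361 0.13   0.2276] psi 0.735 F [ 0.2 -0.5 -0.4] g -0.0 q6 [0.1  0.4  1.48 0.   1.26 0.93]
[0.566, 0.297, 0.141] [0.01, -0.004, -2.4]
```

>>> drive_tool:
  commands:
    - [0,[0.14,0.07,0],[0,0,-0.2]]
    - [0,[0.28,0.14,0],[0,0,-0.4]]
    - [0,[0.42,0.21,0],[0,0,-0.6]]
    - [0,[0.566,0.297,0],[0,0,-0.8]]
    - [0,[0.566,0.297,0],[0,0,-1]]

```text
time_s: 8.52
tool_pos: [0.6637, 0.1636, 0.2254]
tcp_rot: [0.814, 0.581, 0.002, 0.001]
ft_force: [-0.6, -0.1, -1.8]
gripper_width: -0.001
```

>>> drive_tool:
  commands:
    - [0,[0,0,0],[0,0,-0.2]]
    - [0,[0,0,0.03],[0,0,-0.4]]
    - [0,[0,0,0.06],[0,0,-0.6]]
    - [0,[0,0,0.09],[0,0,-0.8]]
    - [0,[0,0,0.12],[0,0,-1]]

```text
time_s: 8.93
tool_pos: [0.6633, 0.1647, 0.2009]
tcp_rot: [0.643, 0.766, 0.002, 0.001]
ft_force: [-0.0, 0.5, -0.3]
gripper_width: 0.002
```

```bash
python3 - <<'E'
from h import *
rel([levpose(.364,.035,z=.18)])
E
```

```text
t 8.93 pos [0.6633 0.1647 0.2009] psi 1.746 F [-0.   0.5 -0.3] g 0.0 q6 [ 0.13  0.67  1.09  0.    1.38 -0.04]
[-0.011, -0.019, 0.104] [0.01, -0.0, -0.378]
```

>>> drive_tool:
  commands:
    - [0,[-0.01,-0.02,0.05],[0,0,-0.2]]
    - [0,[-0.01,-0.02,0.1],[0,0,-0.378]]
    - [0,[-0.01,-0.02,0.1],[0,0,-0.378]]
    - [0,[-0.01,-0.02,0.1],[0,0,-0.378]]
    - [0,[-0.01,-0.02,0.1],[0,0,-0.378]]

```text
time_s: 9.35
tool_pos: [0.6599, 0.1627, 0.1815]
tcp_rot: [0.568, 0.823, 0.002, 0.002]
ft_force: [0.4, -0.7, -0.3]
gripper_width: -0.003
```

```bash
python3 - <<'E'
from h import *
rel([levpose(.364,.033)])
p,d=ctrl.get_image("scene");q,d=ctrl.get_image("top")
cv2.imwrite("pics/c9.png",np.hstack([cv2.resize(p[145:265,270:370],None,fx=4,fy=4,interpolation=2),cv2.resize(q[130:250,262:362],None,fx=4,fy=4,interpolation=2)]))
E
```

```text
t 9.35 pos [0.6599 0.1627 0.1815] psi 1.932 F [ 0.4 -0.7 -0.3] g -0.0 q6 [ 0.13  0.67  1.14  0.    1.33 -0.23]
[0.006, -0.003, 0.347] [0.011, 0.001, -0.005]
```

View pics/c9.png

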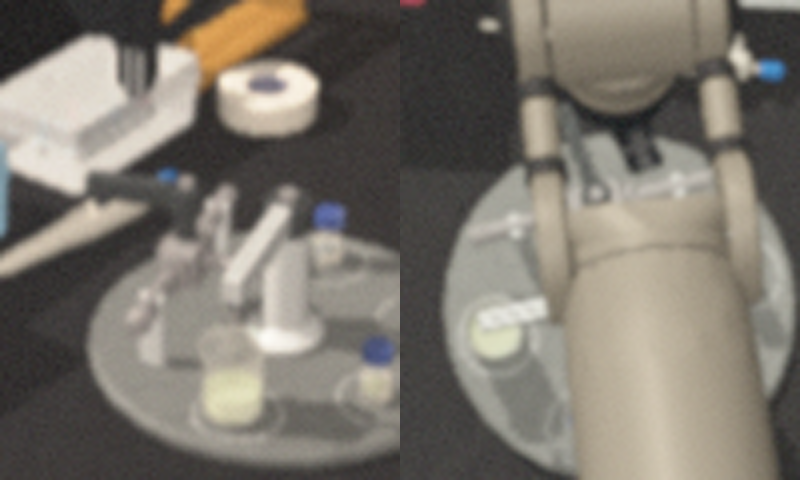

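The fingers (top crop 640,150) are clear to the right of the lever (580,150), so I'll descend.

>>> drive_tool:
  commands:
    - [0,[0,0,0.1],[0,0,0]]
    - [0,[0,0,0.2],[0,0,0]]
    - [0,[0,0,0.3],[0,0,0]]
    - [0,[0,0,0.345],[0,0,0]]
    - [0,[0,0,0.345],[0,0,0]]

```text
time_s: 9.87
tool_pos: [0.6594, 0.1624, 0.1105]
tcp_rot: [0.568, 0.823, 0.001, 0.0]
ft_force: [-0.4, 0.2, -0.3]
gripper_width: -0.003
```

```bash
python3 - <<'E'
from h import *
rel([levpose(.364+a,.018) for a in (0,.08,.16,.24,.32)])
E
```

```text
t 9.87 pos [0.6594 0.1624 0.1105] psi 1.932 F [-0.4  0.2 -0.3] g -0.0 q6 [ 0.13  0.74  1.22  0.    1.18 -0.23]
[0.082, 0.002, -0.007] [0.004, -0.001, -0.005]
[0.1, 0.008, -0.007] [0.004, -0.001, -0.165]
[0.119, 0.013, -0.007] [0.004, -0.0, -0.325]
[0.138, 0.016, -0.007] [0.005, -0.0, -0.485]
[0.157, 0.018, -0.007] [0.005, -0.0, -0.645]
```

>>> drive_tool:
  commands:
    - [0,[0.082,0.002,-0.005],[0,0,0]]
    - [0,[0.1,0.008,-0.005],[0,0,-0.16]]
    - [0,[0.119,0.013,-0.005],[0,0,-0.32]]
    - [0,[0.138,0.016,-0.005],[0,0,-0.48]]
    - [0,[0.157,0.018,-0.005],[0,0,-0.64]]

```text
time_s: 10.28
tool_pos: [0.6523, 0.1931, 0.1131]
tcp_rot: [0.428, 0.904, 0.001, 0.002]
ft_force: [1.6, -4.6, -2.4]
gripper_width: 0.001
```

```bash
python3 - <<'E'
from h import *
rel([levpose(.684+a,.018) for a in (.08,.16,.24,.32,.4)])
E
```

```text
t 10.28 pos [0.6523 0.1931 0.1131] psi 2.256 F [ 1.6 -4.6 -2.4] g 0.0 q6 [ 0.18  0.73  1.21 -0.    1.19 -0.51]
[0.02, 0.004, 0.005] [0.006, 0.006, -0.157]
[0.039, 0.009, 0.005] [0.006, 0.006, -0.317]
[0.058, 0.013, 0.005] [0.006, 0.007, -0.477]
[0.077, 0.015, 0.005] [0.006, 0.007, -0.637]
[0.097, 0.015, 0.005] [0.005, 0.007, -0.797]
```

>>> drive_tool:
  commands:
    - [0,[0.02,0.004,0.005],[0,0,-0.16]]
    - [0,[0.039,0.009,0.005],[0,0,-0.32]]
    - [0,[0.058,0.013,0.005],[0,0,-0.48]]
    - [0,[0.077,0.015,0.005],[0,0,-0.64]]
    - [0,[0.097,0.015,0.005],[0,0,-0.8]]

```text
time_s: 10.7
tool_pos: [0.6436, 0.21, 0.1141]
tcp_rot: [0.239, 0.971, 0.0, 0.004]
ft_force: [2.8, -4.2, -0.1]
gripper_width: -0.0
```

```bash
python3 - <<'E'
from h import *
rel([levpose(1.084+a,.018) for a in (.08,.16,.24,.32,.4)])
p,d=ctrl.get_image("scene")
cv2.imwrite("pics/c10.png",cv2.resize(p[145:265,270:370],None,fx=5,fy=5,interpolation=2))
E
```

```text
t 10.7 pos [0.6436 0.21   0.1141] psi 2.66 F [ 2.8 -4.2 -0.1] g -0.0 q6 [ 0.2   0.73  1.23 -0.    1.18 -0.88]
[0.023, 0.004, 0.01] [0.005, 0.016, -0.15]
[0.042, 0.009, 0.01] [0.005, 0.017, -0.31]
[0.061, 0.012, 0.01] [0.004, 0.017, -0.47]
[0.08, 0.014, 0.01] [0.003, 0.017, -0.63]
[0.1, 0.015, 0.01] [0.003, 0.017, -0.79]
```

View pics/c10.png

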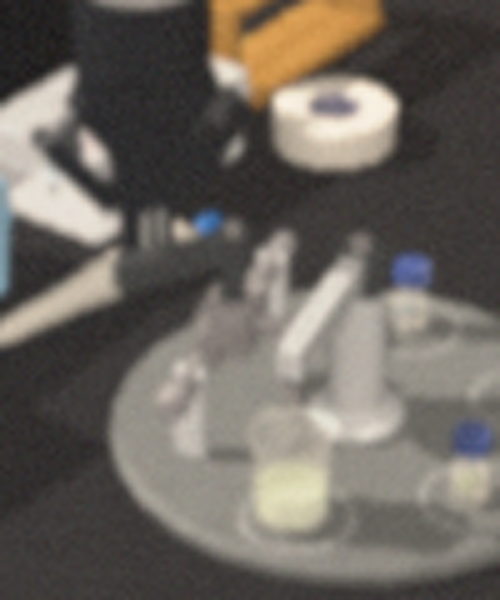

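The lever (170,265) is following the finger (155,230), and the swing arm hasn't moved.

>>> drive_tool:
  commands:
    - [0,[0.023,0.004,0.01],[0,0,-0.15]]
    - [0,[0.042,0.009,0.01],[0,0,-0.31]]
    - [0,[0.061,0.012,0.01],[0,0,-0.47]]
    - [0,[0.08,0.014,0.01],[0,0,-0.63]]
    - [0,[0.1,0.015,0.01],[0,0,-0.79]]

```text
time_s: 11.17
tool_pos: [0.6283, 0.2229, 0.1143]
tcp_rot: [0.04, 0.999, 0.0, 0.007]
ft_force: [4.5, -2.7, -0.5]
gripper_width: -0.003
```

```bash
python3 - <<'E'
from h import *
rel([levpose(1.484+a,.018) for a in (.07,.14,.21,.28,.35)])
E
```

```text
t 11.17 pos [0.6283 0.2229 0.1143] psi 3.061 F [ 4.5 -2.7 -0.5] g -0.0 q6 [ 0.23  0.7   1.27 -0.    1.15 -1.26]
[0.02, 0.0, 0.011] [0.0, 0.027, -0.127]
[0.037, 0.005, 0.011] [-0.001, 0.027, -0.267]
[0.053, 0.008, 0.011] [-0.001, 0.027, -0.407]
[0.07, 0.011, 0.01] [-0.002, 0.027, -0.547]
[0.087, 0.012, 0.01] [-0.003, 0.027, -0.687]
```

>>> drive_tool:
  commands:
    - [0,[0.02,0,0.01],[0,0,-0.13]]
    - [0,[0.037,0.005,0.01],[0,0,-0.27]]
    - [0,[0.053,0.008,0.01],[0,0,-0.41]]
    - [0,[0.066,0.01,0.01],[0,0,-0.51]]
    - [0,[0.078,0.012,0.01],[0,0,-0.61]]

```text
time_s: 11.58
tool_pos: [0.6144, 0.2273, 0.1143]
tcp_rot: [-0.112, 0.994, -0.001, 0.009]
ft_force: [3.4, -1.3, -0.4]
gripper_width: 0.001
```

```bash
python3 - <<'E'
from h import *
rel([levpose(1.82+a,.018) for a in (0,.02,.04,.06)])
E
```

```text
t 11.58 pos [0.6144 0.2273 0.1143] psi -2.916 F [ 3.4 -1.3 -0.4] g 0.0 q6 [ 0.24  0.68  1.32 -0.    1.13 -1.55]
[0.014, -0.0, 0.011] [-0.008, 0.036, -0.048]
[0.018, 0.001, 0.011] [-0.008, 0.036, -0.088]
[0.023, 0.003, 0.011] [-0.008, 0.036, -0.128]
[0.027, 0.004, 0.011] [-0.009, 0.036, -0.168]
```

>>> drive_tool:
  commands:
    - [0,[0.008,0,0.01],[0,0,-0.04]]
    - [0,[0.014,0,0.01],[0,0,-0.06]]
    - [0,[0.019,0.002,0.01],[0,0,-0.08]]
    - [0,[0.023,0.002,0.01],[0,0,-0.09]]
    - [0,[0.023,0.002,0.01],[0,0,-0.09]]

```text
time_s: 12.0
tool_pos: [0.6121, 0.2277, 0.114]
tcp_rot: [-0.134, 0.991, -0.0, 0.013]
ft_force: [7.8, 3.7, 2.0]
gripper_width: -0.001
```

>>> drive_tool:
  commands:
    - [0,[0.003,0,0],[0,0,0]]
    - [0,[0.006,0,0],[0,0,0]]
    - [0,[0.009,0,0],[0,0,0]]
    - [0,[0.011,0,0],[0,0,0]]
    - [0,[0.011,0,0],[0,0,0]]

```text
time_s: 12.42
tool_pos: [0.612, 0.2281, 0.1149]
tcp_rot: [-0.134, 0.991, 0.0, 0.015]
ft_force: [9.1, 2.7, -0.9]
gripper_width: -0.0
```

```bash
python3 - <<'E'
from h import *
rel([levpose(1.836,.018),levpose(1.86,.018)])
E
```

```text
t 12.42 pos [0.612  0.2281 0.1149] psi -2.873 F [ 9.1  2.7 -0.9] g -0.0 q6 [ 0.24  0.67  1.33 -0.    1.1  -1.6 ]
[0.007, -0.005, 0.014] [-0.007, 0.062, 0.006]
[0.012, -0.003, 0.014] [-0.008, 0.062, -0.042]
```

>>> drive_tool:
  commands:
    - [0,[0.01,0,0.005],[0,0.03,0]]
    - [0,[0.015,0,0.01],[0,0.06,0]]
    - [0,[0.02,0,0.01],[0,0.06,0]]
    - [0,[0.025,0,0.01],[0,0.06,0]]
    - [0,[0.025,0,0.01],[0,0.06,0]]

```text
time_s: 12.83
tool_pos: [0.6118, 0.228, 0.1147]
tcp_rot: [-0.133, 0.991, -0.001, 0.007]
ft_force: [16.1, 3.9, -1.7]
gripper_width: 0.001
```

```bash
python3 - <<'E'
from h import *
rel([levpose(1.836,.018),levpose(1.86,.018)])
E
```

```text
t 12.83 pos [0.6118 0.228  0.1147] psi -2.875 F [16.1  3.9 -1.7] g 0.0 q6 [ 0.24  0.68  1.32 -0.    1.13 -1.6 ]
[0.005, -0.005, 0.013] [-0.007, 0.027, 0.003]
[0.011, -0.003, 0.013] [-0.007, 0.027, -0.045]
```

Force rose to 16 N with no further travel, so the lever is at its stop. I'll back away, rise and look.

>>> drive_tool:
  commands:
    - [0,[-0.06,0,0],[0,0,0]]
    - [0,[-0.1,0,0],[0,0,0]]
    - [0,[-0.1,0,-0.15],[0,0,0]]
    - [0,[-0.1,0,-0.35],[0,0,0]]
    - [0,[-0.1,0,-0.55],[0,0,0]]

```text
time_s: 13.25
tool_pos: [0.628, 0.2332, 0.2245]
tcp_rot: [-0.133, 0.991, -0.001, 0.004]
ft_force: [1.4, 0.3, 1.2]
gripper_width: -0.003
```

```bash
python3 - <<'E'
from h import *
rel([((.48,-.05,.25),-2.875),((.40,-.1,.25),-2.875)])
E
```

```text
t 13.25 pos [0.628  0.2332 0.2245] psi -2.876 F [1.4 0.3 1.2] g -0.0 q6 [ 0.24  0.62  1.11 -0.    1.4  -1.59]
[1.085, -1.172, -0.132] [-0.006, 0.015, -0.001]
[1.537, -1.308, -0.135] [-0.006, 0.015, -0.001]
```

>>> drive_tool:
  commands:
    - [0,[0.14,-0.14,-0.08],[0,0,0]]
    - [0,[0.28,-0.28,-0.13],[0,0,0]]
    - [0,[0.42,-0.42,-0.13],[0,0,0]]
    - [0,[0.56,-0.56,-0.13],[0,0,0]]
    - [0,[0.7,-0.7,-0.13],[0,0,0]]

```text
time_s: 13.67
tool_pos: [0.5273, 0.0604, 0.2498]
tcp_rot: [-0.132, 0.991, -0.001, 0.003]
ft_force: [0.2, -0.7, -0.6]
gripper_width: -0.001
```

>>> drive_tool:
  commands:
    - [0,[0.14,-0.14,0],[0,0,0]]
    - [0,[0.28,-0.28,0],[0,0,0]]
    - [0,[0.42,-0.42,0],[0,0,0]]
    - [0,[0.56,-0.56,0],[0,0,0]]
    - [0,[0.6,-0.6,0],[0,0,0]]

```text
time_s: 14.08
tool_pos: [0.4398, -0.0896, 0.2492]
tcp_rot: [-0.131, 0.991, -0.001, 0.002]
ft_force: [0.7, -0.9, 0.4]
gripper_width: -0.003
```

```bash
python3 - <<'E'
from h import *
rel([])
p,d=ctrl.get_image("scene");q,d=ctrl.get_image("top")
cv2.imwrite("pics/s11.png",p);cv2.imwrite("pics/t11.png",q)
cv2.imwrite("pics/c11.png",cv2.resize(q[150:260,262:372],None,fx=5.4,fy=5.4,interpolation=2))
cv2.imwrite("pics/c11s.png",cv2.resize(p[175:265,280:400],None,fx=6,fy=6,interpolation=2))
E
```

```text
t 14.08 pos [ 0.4398 -0.0896  0.2492] psi -2.879 F [ 0.7 -0.9  0.4] g -0.0 q6 [-0.37  0.19  1.71  0.    1.23 -2.21]
```

View pics/c11.png

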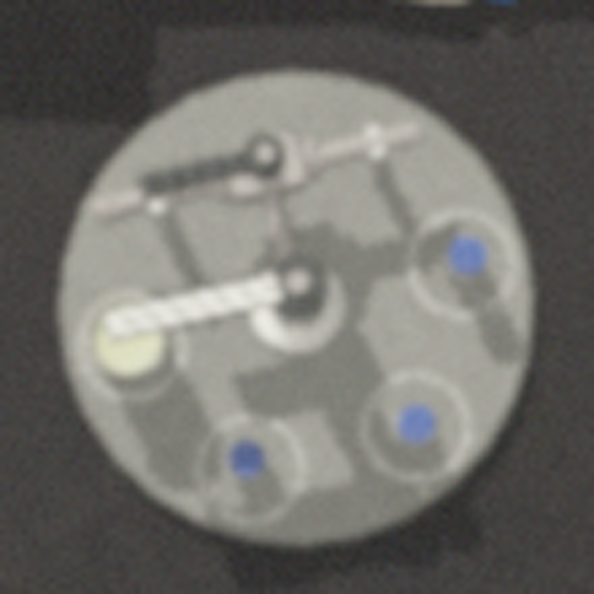

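View pics/c11s.png

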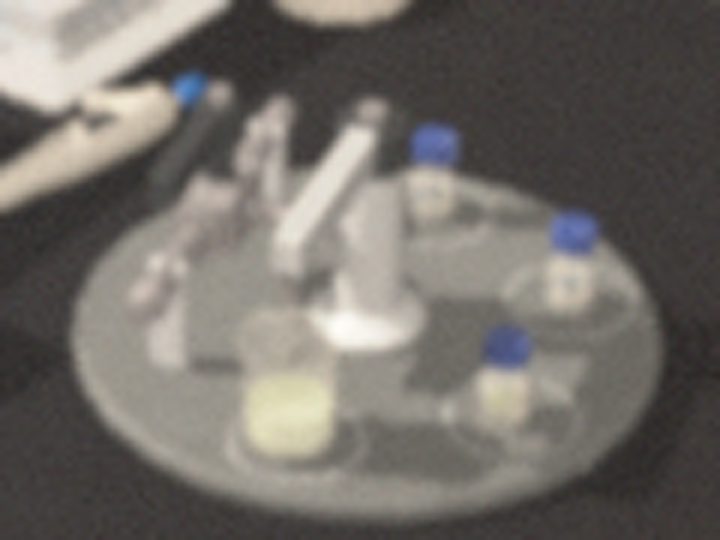

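The lever runs from (264,154) to (145,187), parallel to its pipe. The bar's end is over the beaker, and the vials and beaker are at their original pixels.

>>> drive_tool:
  commands:
    - [0,[0,0,0],[0,0,0]]
    - [0,[0,0,0],[0,0,0]]
    - [0,[0,0,0],[0,0,0]]
    - [0,[0,0,0],[0,0,0]]
    - [0,[0,0,0],[0,0,0]]

```text
time_s: 14.6
tool_pos: [0.4416, -0.0874, 0.2492]
tcp_rot: [-0.131, 0.991, -0.0, 0.002]
ft_force: [0.2, -0.4, 0.5]
gripper_width: -0.001
```

```bash
python3 - <<'E'
from h import *
def cr(x,y):return (x+.5)/5.4-.5+262,(y+.5)/5.4-.5+150
a=plane("top",*cr(264,154),.124);b=plane("top",*cr(145,187),.12);d=b-a;print("lever",np.arctan2(d[1],d[0])-.265,np.hypot(*d[:2]))
rel([]);print(ctrl.job_done())
E
```

```text
lever 1.58502170318128 0.06819083657787349
t 14.6 pos [ 0.4416 -0.0874  0.2492] psi -2.879 F [ 0.2 -0.4  0.5] g -0.0 q6 [-0.37  0.2   1.71  0.    1.23 -2.2 ]
the job is handed in; nothing more can be done
None
```

I pushed the swing arm round with the closed fingertips until its spout stood over the beaker. A first push left it about 3 mm short, so I added a small nudge. With the arm in place, I pushed the feed lever to its open stop, then withdrew clear and handed the job in at 14.6 s.

- **Swing arm:** the top view put it at 1.82 rad against about 1.825 rad for the beaker's middle. The side view disagreed slightly, showing the spout up to about 2 mm off centre.
- **Feed lever:** at the stop the force rose to about 16 N with no further travel. In the picture the lever measured about 1.585 rad, in line with its pipe (1.57 is fully open). It looked unmoved in the pictures while the arm was being turned.
- **Everything else:** the beaker and vials looked unmoved in the last pictures. I did not measure the other items. At the end the robot was touching nothing, with forces near zero.

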